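# Load the saucepan, refit the cooker knob and hold it pressed in

### The job

Get supper started on the small portable cooker: first put the onion and the tomato into the saucepan on the burner, in either order. Then pick up the loose white knob, turn it so that its red pointer line agrees with the red tick beside the bare D-shaped valve shaft, push it fully home on the shaft and press it in to the bottom of its spring travel, as one does while lighting a burner. Finish while still holding the knob and keeping it pressed in; leave the pan on its burner and the spice jar, tuna tin and bottle behind undisturbed.

Things in the scene. Friction and masses are not known exactly. Their poses are not given: they have to be found in the camera images.
- onion_center (a point): Centre of the small golden-brown onion: a round body 50 mm in diameter (widest 22 mm above its flat foot) and 52 mm high with a narrow neck on top; about 80 g. It stands upright on the worktop to the left of the cooker. The point lies 26 mm above its foot, z axis up through the neck.
- tomato_center (a point): Centre of the red tomato: round, 58 mm in diameter, 44 mm high, green stalk on top; about 90 g. It stands on the worktop to the left of the cooker. The point lies 22 mm above its foot.
- pan_in (a point): Centre of the inner floor of the round steel saucepan standing on the burner: inner diameter 142 mm at the floor widening to 148 mm, rim 51 mm above this point, wall 3 mm. A handle stands out to the pan's own -y side (to the right) from 75 to 183 mm from its centre, below 60 mm above the point. The pan is loose, 0.8 kg.
- burner (a point): Centre of the pan support on top of the cooker, fixed; the cooker is a white box 170 mm (x) by 320 mm (y) by 42 mm high that stands on the worktop; the pan's centre stands over this point at the start.
- knob_center (a point): Centre of the loose cooker knob, 19 mm above its underside; about 60 g. White bar grip 42 mm long (own x), 28 mm wide (own y: the parallel sides to grip), 6 to 38 mm above the underside, on a round steel skirt 52 mm across, 6 mm high. Stands upright on the worktop left of the cooker. Own +x: the way the red pointer line on top points. D-shaped blind bore from below (see knob_pointer).
- knob_pointer (a point): Outer end of the red pointer line on top of the knob: 19 mm from the knob's axis along its own +x, 38 mm above its underside. The D-bore in the underside is 16 mm deep, 13.6 mm in diameter, its flat on the pointer's (+x) side 2.8 mm from the axis.
- stem_tip (a point): Top end of the bare steel D-shaft, upright on the left of the cooker's top; the tip is 26 mm above that top and moves down with the shaft. 12 mm in diameter, flat on its own +x side 2 mm from the axis, last 5 mm tapered to 7 mm. Own +x points to the red tick on the white disc round its foot. It cannot turn. The knob fits only with its +x along this +x, within about 8 degrees.
- stem (a joint): How far the shaft is pressed in, in m: 0 out, 0.005 fully in. A spring pushes it out: about 3 N to start it, about 8 N fully in. With the knob fully home the shaft's tip touches the end of the bore and the knob's centre is 3 mm above stem_tip.
- spice_jar: Bystander: clear spice jar with a red lid, 45 mm in diameter, 106 mm high; origin at its underside. Leave it standing.
- tuna_tin: Bystander: low tin, 86 mm in diameter, 40 mm high; origin at its underside. Leave it.
- bottle: Bystander: small green bottle with an orange cap, 48 mm wide, 130 mm high; origin at its underside. Leave it standing.
Not all that is in view belongs to the job. What is shaped like the part that bears knob_center but black or blue is not meant.

How it is judged:
On the way, in this order (a step that is already met when the one before it is completed fails the run):
1. the onion and the tomato both lie in the pan, let go (horizontal distance between each of onion_center, tomato_center and pan_in below 0.068 m and z of each of onion_center, tomato_center in the frame of pan_in below 0.05 m and contact force between the fingers and onion below 0.2 N and contact force between the fingers and tomato below 0.2 N), for 0.2 s.
2. the knob is fully home on the shaft, pointer to the tick (z of knob_center in the frame of stem_tip below 0.006 m and horizontal distance between knob_center and stem_tip below 0.004 m and x of knob_pointer in the frame of stem_tip above 0.01 m), for 0.1 s.
At the end, for the whole second after the job is handed in: Through the last second: knob home (centre under 6 mm above the shaft's tip, within 4 mm of its axis, pointer within 0.25 rad of the tick), held by the fingers (over 2 N), shaft pressed in over 3.5 of 5 mm; onion and tomato in the pan; pan level, within 30 mm of the burner's centre (all of step 2 and value of joint stem above 0.0035 m and angle between the x axis of knob_center and the x axis of stem_tip, either way round below 0.25 rad and angle between knob_center's own z axis and vertical below 0.17 rad and contact force between the fingers and knob above 2 N and horizontal distance between each of onion_center, tomato_center and pan_in below 0.068 m and z of each of onion_center, tomato_center in the frame of pan_in below 0.05 m and horizontal distance between pan_in and burner below 0.03 m and angle between pan_in's own z axis and vertical below 0.1 rad); the arm keeps its last pose, push and grip.
It fails at once if a bystander (spice jar, tuna tin, bottle) is shifted more than 30 mm or knocked over (distance of any of spice_jar, tuna_tin, bottle from where it was at the start of the episode above 0.03 m or angle between any of spice_jar, tuna_tin, bottle's own z axis and vertical above 0.5 rad).
It also fails if it takes over 72 s, if anything falls off the work surface, if the arm or the gripper's body presses on something with over 40 N, if the wrist force passes 120 N, or if a joint passes its speed limit or range.

### The arm

A 6-joint arm with a two-finger parallel gripper is mounted at the origin on a cart in front of the work surface, level with it; the furniture and walls round the work are solid. World frame = base frame: x ahead of the robot, y to its left, z up, the work surface at z = 0. Lengths are in m, angles in rad, forces in N, time in s.
With the tool pointing down it reaches from about 0.25 to 0.775 m from the base axis. Payload 4 kg.
Tool frame: the origin (TCP) lies on the centre line of the jaws, within the pads' length; the fingertips stand 25 mm ahead of it and the grasp point (between the pads) lies 6 mm ahead of it; z points along the fingers, y is the line along which they close (so a half turn about z gives the same grasp; the last joint's range is limited). The gripper opens to 94 mm and grips with 3 to 60 N. Pads are 16 mm wide; open, the fingers measure 119 mm over their backs; the gripper's body (75 mm by 177 mm) begins 78 mm behind the grasp point.
Start: joints at [-1.384, 0.087, 1.371, -0, 1.684, -0.103], TCP at [0.157, -0.527, 0.231] pointing down, gripper open.
Joint ranges: [-3.1, 3.1], [-0.76, 2.03], [0.27, 2.55], [-1.08, 4.22], [0.17, 2.65], [-2.57, 2.57]. Speed limits (rad/s): [2.79, 2.79, 3.14, 3.14, 3.14, 3.14].

### API

Orientations are given as [roll, pitch, yaw] about the fixed x, y, z axes, in that order (R = Rz(yaw) Ry(pitch) Rx(roll)).
In Python, from bench import robot, imaging gives the robot as it stands. The module is installed in compiled form; this text tells all that it offers.
- The arm moves only by the tool drive_tool, never from a script. Its argument "series" is a list of rows, each a list of 3 entries, a list of its own where there are three numbers: the finger opening in m, from 0 to 0.094, then the shift along the tool's x, y, z in m, then the turn, a rotation vector about the tool's x, y, z in rad. A call has 1 to 5 rows; each row is the pose to reach, as a shift and turn from the pose commanded when the call began, along the tool's axes at that moment; what a row does not reach only later rows make up. A row lasts 1/8 s, in which the tool goes at most 62.5 mm and 10.7 degrees, less where a joint would pass 70% of its speed; a pose out of reach is approached as far as the arm can. A call with a gripper value outside its range is refused whole. The fingers move at their own pace and stop on an object; the grip force is fixed at half the most. Time passes only in rows, so rows that repeat a pose let the fingers close. It gives the time, the measured TCP pose, the force, the opening and the grip force at its end, in the units of the state.
- robot.get_obs(): the state, without advancing time (a new reading comes with each control period).
- imaging.snapshot(name): name is "scene" or "top"; returns the picture (384x512x3 uint8, red, green, blue); there is no depth.
- imaging.get_calibration(name): a dict with "intrinsics" (3x3 intrinsics, pixels), "position" and "rotation" of the camera in the world. Camera axes: x right, y up, looking along -z (the intrinsics and any distortion apply to the point x, -y, -z); pixel columns grow to the right and rows downward; lengths in m; the calibration is good to about 2 mm. A picture is of the moment at which its call begins. get_calibration takes no time and is no camera call.
- robot.close_job(): hands the job in; it is judged then, once.
The state is a dict: "time": time; "joint_positions": joint angles; "qvel": joint speeds; "joint_torque": joint torques, N m; "tool_pos": TCP position; "ee_rot": TCP orientation; "wrist_force": force on the tool from outside, world axes, zero at the start; "wrist_torque": the same for the moment, N m; "width": finger opening in m; "finger_force": force on a finger pad.
Only numpy, scipy, OpenCV 4.12 (cv2) and the standard library are available. Lean on these libraries where they do the work, as an engineer would, in place of code of your own. Each camera call takes 0.05 s, during which the arm holds its last target. There are 200 camera calls.

## Working session

There is one attempt and no reset: what is moved stays moved. The work goes in short steps, Python scripts to look and compute and a tool call to move; the robot and the scene stay as the last step left them, time stands still between calls to the robot, and variables do not carry over. Pictures are saved under pics/ and viewed, at most 10 in all, crops included, and the job is handed in when it is done.

Besides the shell and the picture viewer there is one more tool, called after ">>>" as name(argument=value, ...) on one line, values as JSON. drive_tool: Moves the arm, as the interface text tells. Its arguments: {"type":"object","properties":{"series":{"type":"array"}},"required":["series"]}

```bash
mkdir -p pics; python3 - <<'E'
from bench import robot, imaging
import cv2, numpy as np
for n in ("scene","top"):
    im=imaging.snapshot(n); cv2.imwrite(f"pics/{n}0.png",im[:,:,::-1])
    c=imaging.get_calibration(n); print(n,{k:np.round(v,4).tolist() if not isinstance(v,str) else v for k,v in c.items()})
o=robot.get_obs(); print(o)
E
```

```text
scene {'intrinsics': [[437.2113, 0.0, 263.4999], [0.0, 437.2113, 190.3159], [0.0, 0.0, 1.0]], 'position': [-0.4254, 1.4527, 0.7827], 'rotation': [1.1521, 0.0267, -2.4981]}
top {'intrinsics': [[414.2207, 0.0, 256.6516], [0.0, 414.2207, 194.8538], [0.0, 0.0, 1.0]], 'position': [0.4287, 0.2027, 1.3739], 'rotation': [0.0598, 0.0013, -1.5454]}
{'time': 0.1, 'joint_positions': array([-1.38409116e+00,  8.78652635e-02,  1.37207852e+00, -1.63707261e-05,
        1.68361412e+00, -1.03113890e-01]), 'qvel': array([-0.00065318,  0.00170699, -0.00306353, -0.00078372,  0.00235368,
       -0.00058054]), 'joint_torque': array([ 1.37934705e-03, -3.41251552e+01, -3.03302515e+01,  7.19945971e-02,
        3.04779969e-02, -1.05986389e-04]), 'tool_pos': array([ 0.15707847, -0.52662802,  0.22944232]), 'ee_rot': array([-3.13963617e+00, -1.86101770e-04,  2.89817053e-01]), 'wrist_force': array([-0.40064615, -0.37629489,  0.24207092]), 'wrist_torque': array([-0.00481974,  0.03041727, -0.01178456]), 'finger_force': 0.0, 'width': 0.09370216943621124}
```

View pics/scene0.png

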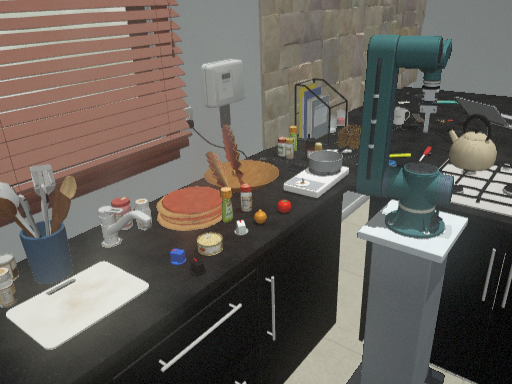

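View pics/top0.png

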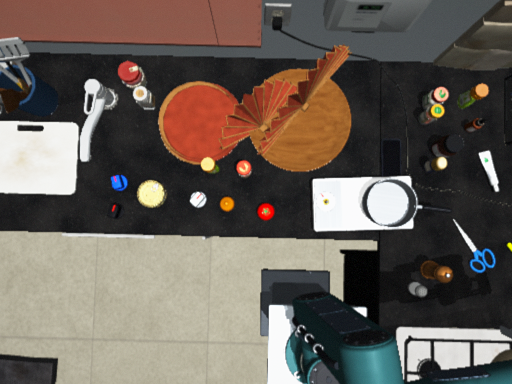

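The scene shows the onion at top-view pixel (227,204), the tomato at (266,211), the white knob at (199,200), the stem at (326,200), the pan at (388,202), and the tuna tin, bottle and jar at (151,193), (208,165) and (244,168).

```bash
cat > h.py <<'E'
from bench import robot, imaging
import cv2, numpy as np
from scipy.spatial.transform import Rotation as Ro
def ray(n,u,v):
    c=imaging.get_calibration(n); K=np.array(c["intrinsics"])
    rot=np.array(c["rotation"]); R=rot if rot.shape==(3,3) else Ro.from_euler("xyz",rot).as_matrix()
    d=np.linalg.solve(K,[u,v,1]); d=R@np.array([d[0],-d[1],-d[2]]); return np.array(c["position"]),d
def plane(n,u,v,z):
    p,d=ray(n,u,v); return p+d*(z-p[2])/d[2]
def two(a,b):
    (p,d),(q,e)=ray("top",*a),ray("scene",*b)
    s=np.linalg.lstsq(np.c_[d,-e],q-p,rcond=None)[0]
    x,y=p+d*s[0],q+e*s[1]; return (x+y)/2,np.linalg.norm(x-y)
def proj(n,P):
    c=imaging.get_calibration(n);p,_=ray(n,0,0);rot=np.array(c["rotation"]); R=rot if rot.shape==(3,3) else Ro.from_euler("xyz",rot).as_matrix()
    q=R.T@(np.array(P)-p); w=np.array(c["intrinsics"])@np.array([q[0],-q[1],-q[2]]); return w[:2]/w[2]
def cent(im,box,f):
    x0,y0,x1,y1=box; h=cv2.cvtColor(im[y0:y1,x0:x1],cv2.COLOR_RGB2HSV).astype(int)
    m=f(h[...,0],h[...,1],h[...,2]); v,u=np.nonzero(m); return u.mean()+x0,v.mean()+y0,len(u),u.min()+x0,u.max()+x0,v.min()+y0,v.max()+y0
E
python3 - <<'E'
from h import *
t=cv2.imread("pics/top0.png")[:,:,::-1].copy(); s=cv2.imread("pics/scene0.png")[:,:,::-1].copy()
red=lambda h,S,v:((h<8)|(h>172))&(S>120)&(v>60)
ora=lambda h,S,v:(h>8)&(h<25)&(S>120)&(v>60)
wh=lambda h,S,v:(v>110)&(S<90)
for nm,f,bt,bs in (("tomato",red,(252,198,280,225),(272,195,298,218)),("onion",ora,(215,192,240,216),(250,205,270,226)),("knobwhite",wh,(186,188,212,212),(232,216,252,238))):
    a=cent(t,bt,f);b=cent(s,bs,f); print(nm,np.round(a,1),np.round(b,1),two(a[:2],b[:2]), plane("top",*a[:2],.022))
a=cent(t,(358,172,420,232),lambda h,S,v:(v<0))if 0 else None
print("stem",plane("top",326,200,.068),"pan rim",plane("top",388,202,.1))
A=[cv2.resize(t[y0:y1,x0:x1],None,fx=k,fy=k,interpolation=cv2.INTER_CUBIC) for x0,y0,x1,y1,k in((185,186,215,216,10),(311,185,341,215,10))]
B=[cv2.resize(s[y0:y1,x0:x1],None,fx=k,fy=k,interpolation=cv2.INTER_CUBIC) for x0,y0,x1,y1,k in((228,212,258,242,10),(285,160,315,190,10))]
cv2.imwrite("pics/c1.png",np.vstack([np.hstack(A),np.hstack(B)])[:,:,::-1])
cv2.imwrite("pics/pan.png",cv2.resize(t[165:240,305:425],None,fx=6,fy=6,interpolation=cv2.INTER_CUBIC)[:,:,::-1])
E
```

```text
tomato [265.6 211.4 234.  257.  274.  203.  220. ] [283.9 206.  144.  277.  291.  199.  212. ] (array([0.45647131, 0.1760747 , 0.02312251]), np.float64(0.0005493664589989655)) [0.45626777 0.17589697 0.022     ]
onion [226.9 203.6 192.  220.  234.  196.  211. ] [260.  216.3 137.  254.  266.  209.  223. ] (array([0.47862854, 0.30267623, 0.02534721]), np.float64(0.00046696719946766286)) [0.478563   0.30278598 0.022     ]
knobwhite [197.8 199.3 203.  190.  206.  192.  207. ] [240.8 227.8 145.  234.  247.  220.  234. ] (array([0.49139003, 0.39969962, 0.01685288]), np.float64(0.0022819544585022324)) [0.49024736 0.3982501  0.022     ]
stem [ 0.49607982 -0.01281726  0.068     ] pan rim [ 0.49310015 -0.19827117  0.1       ]
```

View pics/c1.png

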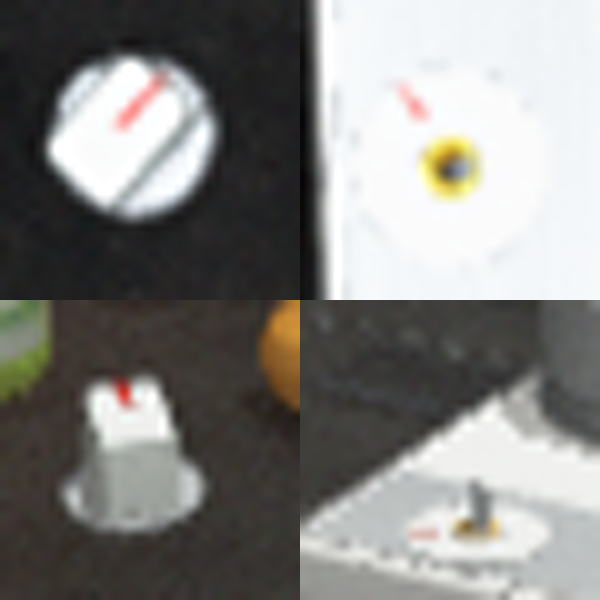

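View pics/pan.png

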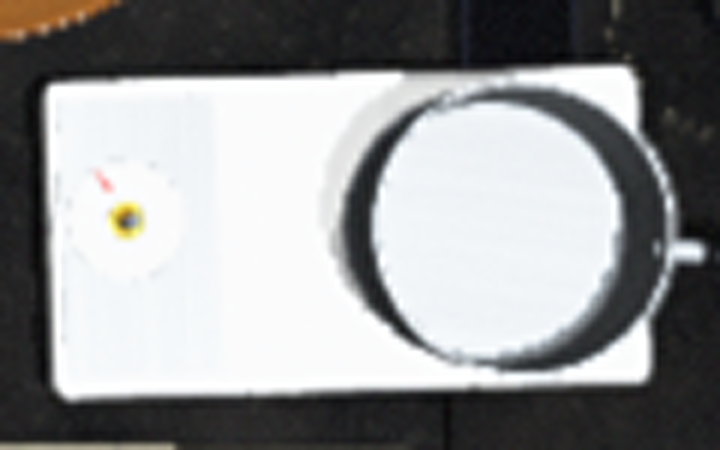

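```bash
python3 - <<'E'
from h import *
t=cv2.imread("pics/top0.png")[:,:,::-1].copy(); s=cv2.imread("pics/scene0.png")[:,:,::-1].copy()
def cr(x0,y0,u,v,k=10): return x0+(u+.5)/k-.5, y0+(v+.5)/k-.5
c=plane("top",*cr(185,186,138.5,138.5),.003); a=plane("top",*cr(185,186,120,128),.038); b=plane("top",*cr(185,186,165,77),.038)
print("knob skirt",c,"line",a,b,"yaw",np.degrees(np.arctan2(*(b-a)[1::-1])),np.degrees(np.arctan2(*(b-c)[1::-1])), np.linalg.norm((b-c)[:2]))
c=plane("top",*cr(311,185,152,164),.043); a=plane("top",*cr(311,185,125,119),.043); b=plane("top",*cr(311,185,99,82),.043)
print("disc",c,"tick",a,b,"yaw",np.degrees(np.arctan2(*(b-a)[1::-1])),np.degrees(np.arctan2(*(b-c)[1::-1])),np.degrees(np.arctan2(*(a-c)[1::-1])))
# stem ring (gold) by colour in both
gold=lambda h,S,v:(h>15)&(h<35)&(S>90)&(v>80)
g=cent(t,(315,190,337,212),gold); print("gold",g[:3],plane("top",*g[:2],.045))
g=cent(s,(295,170,312,190),gold); print("gold s",g[:3],plane("scene",*g[:2],.045))
red=lambda h,S,v:((h<8)|(h>170))&(S>40)&(v>60)
for n,im,bx,z in(("top",t,(317,190,326,200),.043),("scene",s,(294,180,300,187),.043),("top",t,(190,188,208,206),.038),("scene",s,(236,216,244,226),.038)):
    g=cent(im,bx,red); print("red",n,g[:3],plane(n,*g[:2],z))
# stem tip in scene, crop(477,485)
print("tip s",plane("scene",*cr(285,160,177,186),.068))
# pan: rim edge points crop x6
rim=np.array([plane("top",*cr(305,165,u,v,6),.1) for u,v in((677,230),(500,85),(340,225),(510,370),(640,130),(400,120))]);
A=np.c_[2*rim[:,:2],np.ones(len(rim))]; q=np.linalg.lstsq(A,(rim[:,:2]**2).sum(1),rcond=None)[0]; print("rim",q[:2],np.sqrt(q[2]+q[0]**2+q[1]**2)); 
fl=np.array([plane("top",*cr(305,165,u,v,6),.047) for u,v in((372,220),(624,225),(490,100),(495,360))]);print("floor",fl[:,:2])
co=[plane("top",*cr(305,165,u,v,6),.042) for u,v in((42,82),(637,65),(655,384),(60,402))]; print("cooker",np.round(co,4))
E
```

```text
knob skirt [0.49071532 0.39911979 0.003     ] line [0.49237394 0.40019332 0.038     ] [0.50923869 0.38621262 0.038     ] yaw -39.658392871633 -34.8689658500985 0.022576760633370885
disc [ 0.49429197 -0.01618614  0.043     ] tick [ 0.50856223 -0.00728033  0.043     ] [0.52027868 0.00127364 0.043     ] yaw 36.13249694917262 33.896099918226135 31.967540187933775
gold (np.float64(325.1578947368421), np.float64(201.21052631578948), 19) [ 0.49330818 -0.01397036  0.045     ]
gold s (np.float64(302.5), np.float64(182.0), 2) [ 0.49758053 -0.0254522   0.045     ]
red top (np.float64(322.0), np.float64(195.25), 4) [ 0.51234392 -0.00384211  0.043     ]
red scene (np.float64(296.0), np.float64(183.0), 1) [ 0.51750504 -0.00484224  0.043     ]
red top (np.float64(199.0), np.float64(195.5), 10) [0.50179006 0.39259211 0.038     ]
red scene (np.float64(240.11111111111111), np.float64(219.44444444444446), 9) [0.50923044 0.38219649 0.038     ]
tip s [ 0.49213328 -0.01440386  0.068     ]
rim [ 0.49236295 -0.20406947] 0.08032459065510425
floor [[ 0.49644718 -0.14634541]
 [ 0.49718269 -0.28085932]
 [ 0.56239105 -0.20890044]
 [ 0.42350666 -0.21249237]]
cooker [[ 0.5665  0.0305  0.042 ]
 [ 0.5838 -0.2894  0.042 ]
 [ 0.4129 -0.2995  0.042 ]
 [ 0.3952  0.0179  0.042 ]]
```

>>> drive_tool(series=[[0.094,[0,0,-0.06],[0,0,-0.18]],[0.094,[0,0,-0.12],[0,0,-0.36]],[0.094,[0,0,-0.12],[0,0,-0.54]],[0.094,[0,0,-0.12],[0,0,-0.72]],[0.094,[0,0,-0.12],[0,0,-0.9]]])

```text
time: 0.72
tool_pos: [0.1571, -0.527, 0.35]
ee_rot: [-3.141, -0.001, 1.196]
wrist_force: [0.3, 0.7, 0.3]
width: 0.094
finger_force: 0.0
```

```bash
cat > go.py <<'E'
# usage: go.py x y z yawdeg : shift/turn in tool axes from the measured pose
import sys
from h import *
o=robot.get_obs(); x,y,z,w=map(float,sys.argv[1:5])
R=Ro.from_euler("xyz",o["ee_rot"]); G=Ro.from_euler("xyz",[np.pi,0,np.radians(w)])
print("t",round(o["time"],2),"pos",np.round(o["tool_pos"],4),"rot",np.round(np.degrees(o["ee_rot"]),1),"q6",round(o["joint_positions"][5],2),"width",round(o["width"],4),"ff",round(o["finger_force"],1),"F",np.round(o["wrist_force"],1))
print("shift",np.round(R.inv().apply(np.array([x,y,z])-o["tool_pos"]),4),"turn",np.round((R.inv()*G).as_rotvec(),3))
E
python3 go.py 0.479 0.303 0.25 90
```

```text
t 0.72 pos [ 0.1571 -0.527   0.35  ] rot [-180.    -0.    68.5] q6 -1.01 width 0.094 ff 0.0 F [0.3 0.7 0.3]
shift [ 0.8901 -0.0045  0.1007] turn [-0.    -0.001 -0.375]
```

>>> drive_tool(series=[[0.094,[0.06,0,0],[0,0,0]],[0.094,[0.12,-0.001,0],[0,0,0]],[0.094,[0.18,-0.001,0],[0,0,0]],[0.094,[0.24,-0.001,0],[0,0,0]],[0.094,[0.3,-0.001,0],[0,0,0]]])

```text
time: 1.35
tool_pos: [0.268, -0.2463, 0.35]
ee_rot: [-3.142, -0.0, 1.189]
wrist_force: [0.4, -0.6, 0.2]
width: 0.0942
finger_force: 0.0
```

>>> drive_tool(series=[[0.094,[0.06,0,0],[0,0,0]],[0.094,[0.12,-0.001,0],[0,0,0]],[0.094,[0.18,-0.001,0],[0,0,0]],[0.094,[0.24,-0.001,0],[0,0,0]],[0.094,[0.3,-0.001,0],[0,0,0]]])

```text
time: 1.98
tool_pos: [0.3785, 0.0327, 0.3502]
ee_rot: [3.141, 0.0, 1.19]
wrist_force: [0.0, -0.8, -0.1]
width: 0.0938
finger_force: 0.0
```

>>> drive_tool(series=[[0.094,[0.06,0,0.02],[0,0,-0.07]],[0.094,[0.12,-0.001,0.04],[0,0,-0.14]],[0.094,[0.18,-0.001,0.06],[0,0,-0.22]],[0.094,[0.24,-0.001,0.08],[0,0,-0.3]],[0.094,[0.29,-0.002,0.1],[0,0,-0.375]]])

```text
time: 2.6
tool_pos: [0.4846, 0.3027, 0.249]
ee_rot: [-3.141, 0.001, 1.568]
wrist_force: [1.0, -0.6, -0.2]
width: 0.0941
finger_force: 0.0
```

```bash
python3 go.py 0.479 0.303 0.25 90
```

```text
t 2.6 pos [0.4846 0.3027 0.249 ] rot [-180.     0.    89.8] q6 0.46 width 0.0941 ff 0.0 F [ 1.  -0.6 -0.2]
shift [ 0.0003 -0.0056 -0.0009] turn [-0.001  0.001 -0.003]
```

>>> drive_tool(series=[[0.094,[0,-0.005,0.06],[0,0,0]],[0.094,[0,-0.005,0.12],[0,0,0]],[0.094,[0,-0.005,0.17],[0,0,0]],[0.094,[0,-0.005,0.2],[0,0,0]],[0.094,[0,-0.005,0.218],[0,0,0]]])

```text
time: 3.22
tool_pos: [0.478, 0.2999, 0.0298]
ee_rot: [-3.138, 0.002, 1.565]
wrist_force: [0.0, -0.7, 0.1]
width: 0.0942
finger_force: 0.0
```

>>> drive_tool(series=[[0.04,[0,0,0],[0,0,0]],[0.04,[0,0,0],[0,0,0]],[0.04,[0,0,0],[0,0,0]],[0.04,[0,0,0],[0,0,0]],[0.04,[0,0,0],[0,0,0]]])

```text
time: 3.85
tool_pos: [0.4795, 0.3008, 0.033]
ee_rot: [3.141, -0.0, 1.565]
wrist_force: [-0.7, -0.5, 3.9]
width: 0.0478
finger_force: 16.0
```

>>> drive_tool(series=[[0.04,[0,0,-0.04],[0,0,0]],[0.04,[0,0,-0.08],[0,0,0]],[0.04,[0,0,-0.12],[0,0,0]],[0.04,[0,0,-0.16],[0,0,0]],[0.04,[0,0,-0.16],[0,0,0]]])

```text
time: 4.47
tool_pos: [0.4813, 0.3015, 0.1968]
ee_rot: [3.134, -0.004, 1.565]
wrist_force: [0.4, 1.0, -1.0]
width: 0.0465
finger_force: 30.0
```

```bash
python3 go.py 0.495 -0.172 0.2 90
```

```text
t 4.47 pos [0.4813 0.3015 0.1968] rot [179.6  -0.2  89.7] q6 0.47 width 0.0465 ff 30.0 F [ 0.4  1.  -1. ]
shift [-0.4734  0.0166 -0.0049] turn [ 0.008 -0.004 -0.006]
```

>>> drive_tool(series=[[0.04,[-0.05,0.002,0],[0,0,0]],[0.04,[-0.1,0.004,0],[0,0,0]],[0.04,[-0.15,0.006,0],[0,0,0]],[0.04,[-0.2,0.008,0],[0,0,0]],[0.04,[-0.25,0.009,0],[0,0,0]]])

```text
time: 5.1
tool_pos: [0.4858, 0.049, 0.1901]
ee_rot: [-3.138, 0.0, 1.565]
wrist_force: [0.7, -0.1, -1.1]
width: 0.0469
finger_force: 30.0
```

>>> drive_tool(series=[[0.04,[-0.05,0.002,0],[0,0,0]],[0.04,[-0.1,0.004,0],[0,0,0]],[0.04,[-0.15,0.006,0],[0,0,0]],[0.04,[-0.2,0.007,0],[0,0,0]],[0.04,[-0.22,0.008,0],[0,0,0]]])

```text
time: 5.72
tool_pos: [0.4924, -0.1714, 0.1901]
ee_rot: [-3.138, -0.001, 1.562]
wrist_force: [0.4, 0.5, -0.6]
width: 0.0465
finger_force: 30.0
```

```bash
python3 - <<'E'
from h import *
t=imaging.snapshot("top"); s=imaging.snapshot("scene")
cv2.imwrite("pics/p2.png",np.hstack([cv2.resize(t[150:250,300:420],(400,333)),cv2.resize(s[120:220,270:370],(333,333))])[:,:,::-1])
E
python3 go.py 0.495 -0.169 0.095 90
```

```text
t 5.83 pos [ 0.4929 -0.1706  0.1906] rot [-1.798e+02 -1.000e-01  8.950e+01] q6 -0.43 width 0.0466 ff 30.0 F [ 0.2 -0.5 -1. ]
shift [0.0015 0.0024 0.0956] turn [-0.003 -0.001 -0.009]
```

View pics/p2.png

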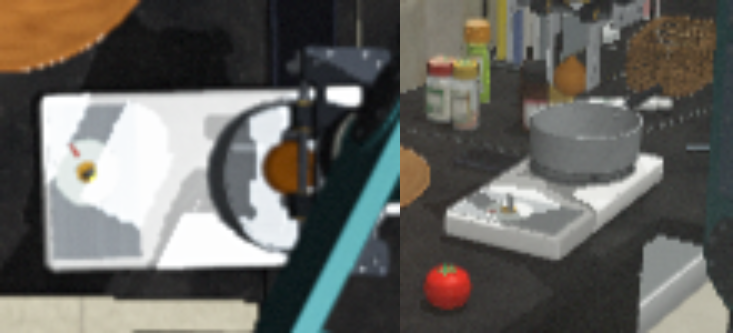

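The onion hangs over the left half of the pan (crop about (287,165)). Lowering it now.

>>> drive_tool(series=[[0.04,[0.001,0.002,0.04],[0,0,0]],[0.04,[0.001,0.002,0.07],[0,0,0]],[0.04,[0.001,0.002,0.09],[0,0,0]],[0.04,[0.001,0.002,0.096],[0,0,0]],[0.04,[0.001,0.002,0.096],[0,0,0]]])

```text
time: 6.45
tool_pos: [0.4956, -0.1674, 0.0964]
ee_rot: [-3.141, -0.001, 1.566]
wrist_force: [1.4, 0.4, -0.2]
width: 0.0467
finger_force: 30.0
```

>>> drive_tool(series=[[0.07,[0,0,0],[0,0,0]],[0.07,[0,0,0],[0,0,0]],[0.07,[0,0,-0.04],[0,0,0]],[0.07,[0,0,-0.09],[0,0,0]],[0.07,[0,0,-0.11],[0,0,0]]])

```text
time: 7.08
tool_pos: [0.4971, -0.1692, 0.2113]
ee_rot: [3.135, 0.003, 1.565]
wrist_force: [-0.3, 0.7, 0.2]
width: 0.0699
finger_force: 0.0
```

```bash
python3 go.py 0.4565 0.176 0.2 90
```

```text
t 7.08 pos [ 0.4971 -0.1692  0.2113] rot [179.6   0.2  89.6] q6 -0.43 width 0.0699 ff 0.0 F [-0.3  0.7  0.2]
shift [ 0.345  -0.0428  0.0099] turn [ 0.007  0.003 -0.006]
```

>>> drive_tool(series=[[0.094,[0.06,-0.008,0],[0,0,0]],[0.094,[0.12,-0.015,0],[0,0,0]],[0.094,[0.18,-0.022,0],[0,0,0]],[0.094,[0.24,-0.03,0],[0,0,0]],[0.094,[0.3,-0.038,0],[0,0,0]]])

```text
time: 7.7
tool_pos: [0.4592, 0.1335, 0.2076]
ee_rot: [3.139, -0.0, 1.564]
wrist_force: [0.4, -0.2, 0.5]
width: 0.0939
finger_force: 0.0
```

>>> drive_tool(series=[[0.094,[0.03,-0.004,0],[0,0,0]],[0.094,[0.045,-0.006,0],[0,0,0]],[0.094,[0.045,-0.006,0],[0,0,0]]])

```text
time: 8.07
tool_pos: [0.4538, 0.1769, 0.2068]
ee_rot: [3.141, 0.0, 1.566]
wrist_force: [-0.5, 0.0, -0.5]
width: 0.094
finger_force: 0.0
```

```bash
python3 - <<'E'
from h import *
t=imaging.snapshot("top"); s=imaging.snapshot("scene")
cv2.imwrite("pics/p3.png",np.hstack([cv2.resize(t[150:250,300:420],(480,400)),cv2.resize(s[140:240,230:300],(280,400))])[:,:,::-1])
ora=lambda h,S,v:(h>8)&(h<25)&(S>120)&(v>60)
g=cent(t,(355,170,420,235),ora); print(g, plane("top",*g[:2],.075))
E
python3 go.py 0.4565 0.176 0.030 90
```

```text
(np.float64(375.88235294117646), np.float64(200.35294117647058), 170, np.int64(369), np.int64(383), np.int64(194), np.int64(207)) [ 0.49857384 -0.16811209  0.075     ]
t 8.18 pos [0.454  0.1758 0.2066] rot [180.    0.   89.6] q6 0.26 width 0.0941 ff 0.0 F [-0.6 -0.   0.5]
shift [0.0004 0.0025 0.1766] turn [ 0.     0.001 -0.007]
```

View pics/p3.png

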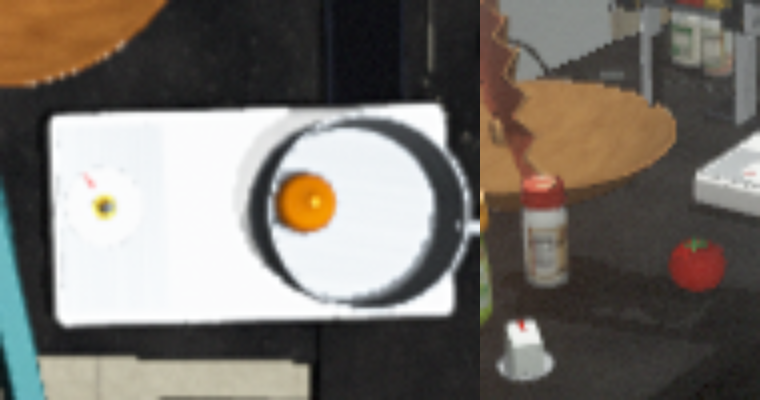

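The onion stands upright in the pan, at crop (306,202), and the tomato is still in place.

>>> drive_tool(series=[[0.094,[0,0.002,0.06],[0,0,0]],[0.094,[0,0.002,0.11],[0,0,0]],[0.094,[0,0.002,0.15],[0,0,0]],[0.094,[0,0.002,0.176],[0,0,0]],[0.04,[0,0.002,0.176],[0,0,0]]])

```text
time: 8.8
tool_pos: [0.4547, 0.175, 0.0287]
ee_rot: [-3.138, 0.001, 1.562]
wrist_force: [0.1, 0.7, -0.2]
width: 0.0874
finger_force: 0.0
```

>>> drive_tool(series=[[0.04,[0,0,0],[0,0,0]],[0.04,[0,0,0],[0,0,0]],[0.04,[0,0,0],[0,0,0]],[0.04,[0,0,0],[0,0,0]]])

```text
time: 9.3
tool_pos: [0.4562, 0.1769, 0.0315]
ee_rot: [3.14, -0.0, 1.565]
wrist_force: [-1.3, -1.5, 2.9]
width: 0.055
finger_force: 30.0
```

>>> drive_tool(series=[[0.04,[0,0,-0.04],[0,0,0]],[0.04,[0,0,-0.08],[0,0,0]],[0.04,[0,0,-0.12],[0,0,0]],[0.04,[0,0,-0.16],[0,0,0]],[0.04,[0,0,-0.16],[0,0,0]]])

```text
time: 9.93
tool_pos: [0.4576, 0.1774, 0.1943]
ee_rot: [3.134, -0.002, 1.565]
wrist_force: [0.1, -0.6, -1.4]
width: 0.0547
finger_force: 30.0
```

```bash
python3 go.py 0.495 -0.238 0.2 90
```

```text
t 9.93 pos [0.4576 0.1774 0.1943] rot [ 1.796e+02 -1.000e-01  8.970e+01] q6 0.26 width 0.0547 ff 30.0 F [ 0.1 -0.6 -1.4]
shift [-0.4151  0.0398 -0.0063] turn [ 0.008 -0.002 -0.006]
```

>>> drive_tool(series=[[0.04,[-0.05,0.005,0],[0,0,0]],[0.04,[-0.1,0.01,0],[0,0,0]],[0.04,[-0.15,0.015,0],[0,0,0]],[0.04,[-0.2,0.02,0],[0,0,0]],[0.04,[-0.25,0.025,0],[0,0,0]]])

```text
time: 10.55
tool_pos: [0.4782, -0.0746, 0.1881]
ee_rot: [-3.138, -0.001, 1.565]
wrist_force: [1.0, 0.3, -1.7]
width: 0.0547
finger_force: 30.0
```

>>> drive_tool(series=[[0.04,[-0.05,0.005,0],[0,0,0]],[0.04,[-0.1,0.01,0],[0,0,0]],[0.04,[-0.15,0.014,0],[0,0,0]],[0.04,[-0.165,0.015,0],[0,0,0]],[0.04,[-0.165,0.015,0],[0,0,0]]])

```text
time: 11.18
tool_pos: [0.4925, -0.2384, 0.1886]
ee_rot: [-3.139, -0.002, 1.563]
wrist_force: [-0.5, 0.6, -0.3]
width: 0.055
finger_force: 30.0
```

```bash
python3 go.py 0.495 -0.238 0.095 90
```

```text
t 11.18 pos [ 0.4925 -0.2384  0.1886] rot [-1.798e+02 -1.000e-01  8.960e+01] q6 -0.55 width 0.055 ff 30.0 F [-0.5  0.6 -0.3]
shift [0.0002 0.0028 0.0936] turn [-0.003 -0.002 -0.007]
```

>>> drive_tool(series=[[0.04,[0,0.002,0.04],[0,0,0]],[0.04,[0,0.002,0.07],[0,0,0]],[0.04,[0,0.002,0.09],[0,0,0]],[0.04,[0,0.002,0.094],[0,0,0]],[0.04,[0,0.002,0.094],[0,0,0]]])

```text
time: 11.8
tool_pos: [0.4954, -0.2374, 0.0968]
ee_rot: [3.141, -0.0, 1.566]
wrist_force: [-0.3, 0.2, -0.2]
width: 0.0549
finger_force: 30.0
```

>>> drive_tool(series=[[0.075,[0,0,0],[0,0,0]],[0.075,[0,0,0],[0,0,0]],[0.075,[0,0,-0.04],[0,0,0]],[0.075,[0,0,-0.09],[0,0,0]],[0.075,[0,0,-0.13],[0,0,0]]])

```text
time: 12.42
tool_pos: [0.4955, -0.2388, 0.2295]
ee_rot: [3.139, 0.002, 1.565]
wrist_force: [-0.3, -0.6, 0.3]
width: 0.075
finger_force: 0.0
```

```bash
python3 go.py 0.491 0.399 0.2 140
```

```text
t 12.43 pos [ 0.4955 -0.2388  0.2295] rot [1.798e+02 1.000e-01 8.960e+01] q6 -0.55 width 0.075 ff 0.0 F [-0.3 -0.6  0.3]
shift [ 0.6378 -0.0086  0.0285] turn [ 0.002  0.003 -0.879]
```

>>> drive_tool(series=[[0.08,[0.06,-0.001,0],[0,0,0]],[0.08,[0.12,-0.002,0],[0,0,0]],[0.08,[0.18,-0.003,0],[0,0,0]],[0.08,[0.24,-0.003,0],[0,0,0]],[0.08,[0.3,-0.004,0],[0,0,0]]])

```text
time: 13.05
tool_pos: [0.493, 0.0633, 0.2275]
ee_rot: [3.139, -0.0, 1.564]
wrist_force: [0.4, 0.1, 0.0]
width: 0.0802
finger_force: 0.0
```

>>> drive_tool(series=[[0.08,[0.06,-0.001,0],[0,0,-0.17]],[0.08,[0.12,-0.002,0],[0,0,-0.34]],[0.08,[0.18,-0.003,0],[0,0,-0.51]],[0.08,[0.24,-0.003,0],[0,0,-0.68]],[0.08,[0.3,-0.004,0],[0,0,-0.85]]])

```text
time: 13.68
tool_pos: [0.4908, 0.3636, 0.2274]
ee_rot: [3.14, 0.001, 2.42]
wrist_force: [0.7, -0.1, -0.1]
width: 0.0802
finger_force: 0.0
```

```bash
python3 - <<'E'
from h import *
t=imaging.snapshot("top"); s=imaging.snapshot("scene")
cv2.imwrite("pics/t4.png",t[:,:,::-1]);cv2.imwrite("pics/s4.png",s[:,:,::-1])
A=cv2.resize(t[165:245,305:425],(480,320),interpolation=2); B=cv2.resize(t[187:213,312:338],(320,320),interpolation=2);C=cv2.resize(s[212:242,226:256],(280,280),interpolation=2);D=cv2.resize(s[172:192,288:312],(336,280),interpolation=2)
cv2.imwrite("pics/p4.png",np.vstack([np.hstack([A,B]),np.hstack([C,D,np.zeros((280,184,3),np.uint8)])])[:,:,::-1])
E
python3 go.py 0.491 0.399 0.2 140.3
```

```text
t 13.78 pos [0.4896 0.3667 0.2258] rot [ 1.799e+02 -1.000e-01  1.388e+02] q6 -0.3 width 0.0801 ff 0.0 F [-0.1 -0.7 -0.7]
shift [0.0201 0.0252 0.0259] turn [ 0.001 -0.002 -0.026]
```

View pics/p4.png

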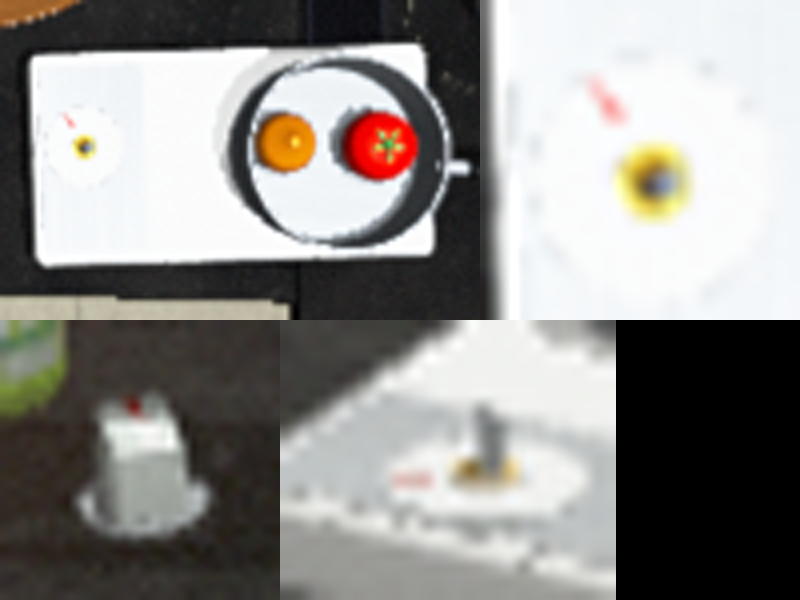

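```bash
python3 - <<'E'
from h import *
from scipy.optimize import least_squares
t0=cv2.imread("pics/top0.png")[:,:,::-1].copy();t=cv2.imread("pics/t4.png")[:,:,::-1].copy()
red=lambda h,S,v:((h<8)|(h>172))&(S>120)&(v>60)
g=cent(t,(378,185,412,220),red); print("tomato",plane("top",*g[:2],.07), plane("top",(g[3]+g[4])/2,(g[5]+g[6])/2,.07))
# skirt circle
x0,y0=184,185; k=8
c=cv2.resize(t0[y0:216,x0:215],None,fx=k,fy=k,interpolation=cv2.INTER_CUBIC); gr=cv2.cvtColor(c,cv2.COLOR_RGB2GRAY)
cs=max(cv2.findContours((gr>110).astype(np.uint8),0,1)[0],key=cv2.contourArea)[:,0,:]
P=np.array([plane("top",x0+(u+.5)/k-.5,y0+(v+.5)/k-.5,.004)[:2] for u,v in cs[::3]])
f=lambda p:np.hypot(P[:,0]-p[0],P[:,1]-p[1])-.026
r=least_squares(f,[.491,.399],loss="soft_l1",f_scale=.0005); print("skirt",r.x,np.round(np.median(abs(r.fun))*1e3,2))
r=least_squares(lambda p:np.hypot(P[:,0]-p[0],P[:,1]-p[1])-p[2],[.491,.399,.026],loss="soft_l1",f_scale=.0005); print("skirt free",r.x)
# red weights: redness moments -> line direction
for im,bx,z,n in((t0,(190,187,208,206),.038,"knob"),(t,(317,190,325,199),.043,"tick"),(t0,(317,190,325,199),.043,"tick0")):
    a=im[bx[1]:bx[3],bx[0]:bx[2]].astype(float); w=np.clip(a[...,0]-a[...,1:].mean(2)-15,0,None)
    v,u=np.nonzero(w); w=w[v,u]; p=np.array([plane("top",a+bx[0],b+bx[1],z)[:2] for a,b in zip(u,v)])
    m=(w[:,None]*p).sum(0)/w.sum(); C=((p-m).T*w)@(p-m)/w.sum(); e,V=np.linalg.eigh(C); d=V[:,1]*np.sign(V[0,1])
    print(n,"mid",m,"dir",np.degrees(np.arctan2(d[1],d[0])),"len",np.sqrt(12*e[1]),len(w))
E
```

```text
tomato [ 0.49866086 -0.24344362  0.07      ] [ 0.49872607 -0.2454564   0.07      ]
skirt [0.49152254 0.40080309] 0.68
skirt free [0.49166307 0.40095068 0.02665539]
knob mid [0.50044547 0.39427713] dir -40.125306175359654 len 0.020735249170326184 14
tick mid [ 0.51304998 -0.00377007] dir 34.83779501957382 len 0.011275833318939553 8
tick0 mid [ 0.51303528 -0.003778  ] dir 35.26057554872884 len 0.011387629088556301 8
```

```bash
python3 - <<'E'
from h import *
for n,u,v,z in(("bottle",208,165,.13),("jar",244,168,.106),("tin",151,193,.04)): print(n,plane("top",u,v,z))
E
python3 go.py 0.492 0.4003 0.036 140
```

```text
bottle [0.58971893 0.35543138 0.13      ]
jar [0.58633375 0.24727073 0.106     ]
tin [0.5058367  0.54750078 0.04      ]
t 13.78 pos [0.4896 0.3667 0.2258] rot [ 1.799e+02 -1.000e-01  1.388e+02] q6 -0.3 width 0.0801 ff 0.0 F [-0.1 -0.7 -0.7]
shift [0.0199 0.0267 0.1899] turn [ 0.001 -0.002 -0.021]
```

>>> drive_tool(series=[[0.06,[0.02,0.027,0.03],[0,0,-0.021]],[0.06,[0.02,0.027,0.08],[0,0,-0.021]],[0.06,[0.02,0.027,0.12],[0,0,-0.021]],[0.06,[0.02,0.027,0.14],[0,0,-0.021]],[0.06,[0.02,0.027,0.14],[0,0,-0.021]]])

```text
time: 14.4
tool_pos: [0.4934, 0.3941, 0.0854]
ee_rot: [-3.139, -0.001, 2.435]
wrist_force: [-0.0, 0.6, 0.9]
width: 0.0605
finger_force: 0.0
```

```bash
python3 go.py 0.492 0.4003 0.036 140
```

```text
t 14.4 pos [0.4934 0.3941 0.0854] rot [-179.9   -0.   139.5] q6 -0.28 width 0.0605 ff 0.0 F [-0.   0.6  0.9]
shift [0.0051 0.0039 0.0494] turn [-0.003 -0.001 -0.009]
```

>>> drive_tool(series=[[0.06,[0.005,0.004,0.02],[0,0,-0.009]],[0.06,[0.005,0.004,0.04],[0,0,-0.009]],[0.06,[0.005,0.004,0.049],[0,0,-0.009]],[0.06,[0.005,0.004,0.049],[0,0,-0.009]]])

```text
time: 14.9
tool_pos: [0.4919, 0.4008, 0.036]
ee_rot: [-3.139, -0.001, 2.445]
wrist_force: [0.1, 0.0, 0.0]
width: 0.0598
finger_force: 0.0
```

```bash
python3 go.py 0.492 0.4003 0.036 140
```

```text
t 14.9 pos [0.4919 0.4008 0.036 ] rot [-179.9   -0.   140.1] q6 -0.28 width 0.0598 ff 0.0 F [0.1 0.  0. ]
shift [-0.0005 -0.0003 -0.    ] turn [-0.003 -0.001  0.001]
```

Spot on. Close and lift.

>>> drive_tool(series=[[0.015,[0,0,0],[0,0,0]],[0.015,[0,0,0],[0,0,0]],[0.015,[0,0,0],[0,0,0]],[0.015,[0,0,0],[0,0,0]],[0.015,[0,0,0],[0,0,0]]])

```text
time: 15.52
tool_pos: [0.4928, 0.4014, 0.0379]
ee_rot: [3.141, 0.0, 2.445]
wrist_force: [-0.2, -0.0, 1.6]
width: 0.028
finger_force: 30.0
```

>>> drive_tool(series=[[0.015,[0,0,-0.03],[0,0,0]],[0.015,[0,0,-0.07],[0,0,0]],[0.015,[0,0,-0.11],[0,0,0]],[0.015,[0,0,-0.13],[0,0,0]],[0.015,[0,0,-0.13],[0,0,0]]])

```text
time: 16.15
tool_pos: [0.4934, 0.4019, 0.1696]
ee_rot: [3.137, 0.001, 2.445]
wrist_force: [0.3, 0.2, -0.8]
width: 0.0278
finger_force: 30.0
```

```bash
python3 - <<'E'
from h import *
s=imaging.snapshot("scene"); cv2.imwrite("pics/s5.png",s[:,:,::-1])
p=proj("scene",robot.get_obs()["tool_pos"]-[0,0,.02]).astype(int); print(p)
cv2.imwrite("pics/p5.png",cv2.resize(s[p[1]-35:p[1]+35,p[0]-35:p[0]+35],(560,560),interpolation=2)[:,:,::-1])
E
python3 go.py 0.493 -0.0155 0.166 214
```

```text
[238 195]
t 16.2 pos [0.4926 0.4014 0.1675] rot [180.    0.  140.1] q6 -0.28 width 0.0278 ff 30.0 F [-0.2 -0.5 -1.1]
shift [-0.2678 -0.3195  0.0014] turn [ 0.00e+00  1.00e-03 -1.29e+00]
```

View pics/p5.png

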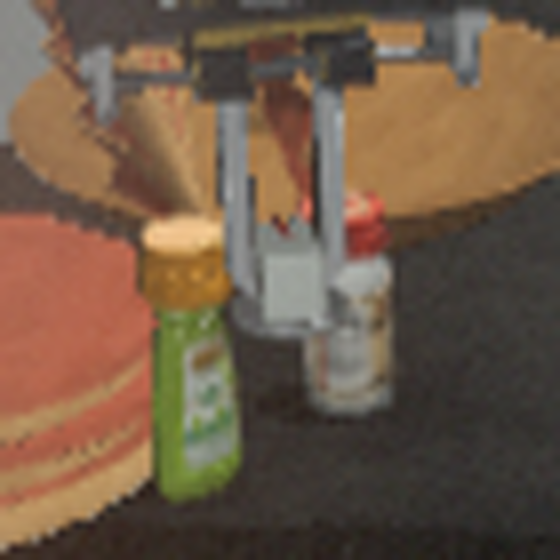

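The knob is held square between the fingers at crop (290,285), with the pointer end facing away.

>>> drive_tool(series=[[0.015,[-0.03,-0.035,0],[0,0,-0.14]],[0.015,[-0.06,-0.07,0],[0,0,-0.28]],[0.015,[-0.09,-0.105,0],[0,0,-0.42]],[0.015,[-0.12,-0.14,0],[0,0,-0.56]],[0.015,[-0.15,-0.18,0],[0,0,-0.7]]])

```text
time: 16.82
tool_pos: [0.4909, 0.1654, 0.1649]
ee_rot: [-3.141, -0.004, -3.133]
wrist_force: [1.2, 0.1, -0.8]
width: 0.0275
finger_force: 30.0
```

```bash
python3 go.py 0.493 -0.0155 0.166 214
```

```text
t 16.82 pos [0.4909 0.1654 0.1649] rot [-179.9   -0.2 -179.5] q6 -1.36 width 0.0275 ff 30.0 F [ 1.2  0.1 -0.8]
shift [-0.0006 -0.1809 -0.0009] turn [ 0.    -0.004 -0.585]
```

>>> drive_tool(series=[[0.015,[0,-0.05,0],[0,0,-0.15]],[0.015,[0,-0.1,0],[0,0,-0.3]],[0.015,[0,-0.15,0],[0,0,-0.45]],[0.015,[-0.001,-0.181,0],[0,-0.002,-0.585]],[0.015,[-0.001,-0.181,0],[0,-0.002,-0.585]]])

```text
time: 17.45
tool_pos: [0.4925, -0.0156, 0.1652]
ee_rot: [3.14, -0.001, -2.558]
wrist_force: [0.7, 0.1, -0.5]
width: 0.0279
finger_force: 30.0
```

>>> drive_tool(series=[[0.015,[0,0,0.02],[0,0,0]],[0.015,[0,0,0.04],[0,0,0]],[0.015,[0,0,0.04],[0,0,0]]])

```text
time: 17.82
tool_pos: [0.4917, -0.0126, 0.1244]
ee_rot: [3.137, -0.003, -2.553]
wrist_force: [-0.5, -0.8, 0.1]
width: 0.0276
finger_force: 30.0
```

```bash
python3 go.py 0.493 -0.0155 0.12 214;python3 - <<'E'
from h import *
s=imaging.snapshot("scene"); cv2.imwrite("pics/s6.png",s[:,:,::-1]);t=imaging.snapshot("top"); cv2.imwrite("pics/t6.png",t[:,:,::-1])
cv2.imwrite("pics/p6.png",np.hstack([cv2.resize(s[150:190,285:325],(480,480),interpolation=2),cv2.resize(t[185:215,310:330],(320,480),interpolation=2)])[:,:,::-1])
for P in([.493,-.0155,.068],[.493,-.0155,.083],[.493,-.0155,.121]): print(proj("scene",P))
E
```

```text
t 17.82 pos [ 0.4917 -0.0126  0.1244] rot [ 179.8   -0.2 -146.3] q6 -2.3 width 0.0276 ff 30.0 F [-0.5 -0.8  0.1]
shift [ 0.0005 -0.0032  0.0044] turn [ 0.004 -0.003 -0.005]
[302.21510538 178.02540973]
[302.24783675 174.76378747]
[302.33172494 166.40448009]
```

View pics/p6.png

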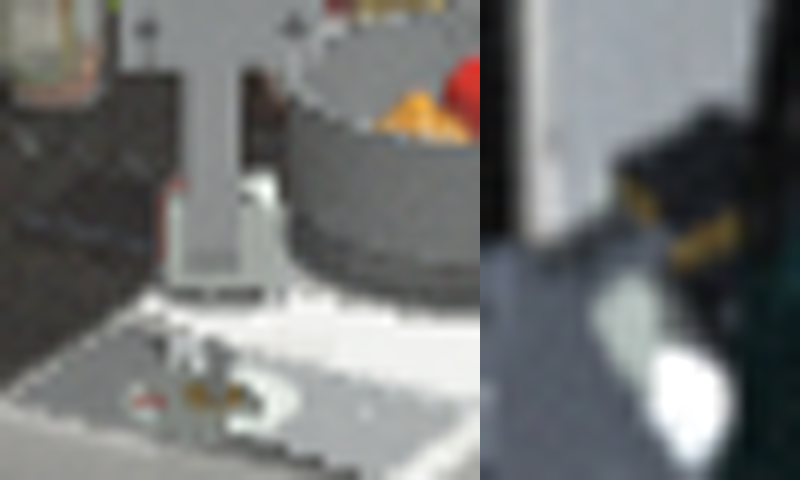

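```bash
python3 - <<'E'
from h import *
s=cv2.imread("pics/s6.png"); b=cv2.imread("pics/scene0.png"); c=cv2.imread("pics/s4.png")
print("knob rows, cols 295..313")
for r in range(164,176): print(r,s[r,295:313].mean(1).astype(int))
for nm,im in(("s0",b),("s4",c)):
    print("stem",nm)
    for r in range(176,184): print(r,im[r,297:310].mean(1).astype(int))
for z in (.045,.068): print(proj("scene",[.493,-.0155,z]))
print("red tick/pointer col")
E
```

```text
knob rows, cols 295..313
164 [ 56  66  65  54  81 115 141 139 141 141 112 140 136  64  75  85  90  92]
165 [ 48  49  52  74 106 116 142 142 140 140 179 221 227  77  74  84  89  94]
166 [ 48  45  51  81 136 131 141 140 140 141 118 181 225  91  74  82  90  90]
167 [ 49  49  49  87 167 145 140 139 142 140 160 161 186 137  83  79  92  97]
168 [ 47  51  50  90 162 146 140 140 142 139 161 162 164 135  72  63  91  99]
169 [ 54  52  53  90 161 144 141 141 140 141 163 160 162 127  72  71  71  88]
170 [ 58  66  61  90 161 145 137 138 135 140 161 159 163 142  76  67  73  76]
171 [ 51  55  57  93 162 137 125 124 125 126 159 160 160 164 101  79  71  80]
172 [ 58  53  63 109 158 140 132 130 133 134 160 162 164 166 158 110  82  77]
173 [ 59  60  83 101 150 152 151 156 158 155 158 156 164 168 175 173 135 108]
174 [ 58  93 160 143 108  96  95 128 101 101  99  94 170 156 219 193 194 195]
175 [100 161 232 207 178 162 150 150 153 151 148 163 201 198 241 240 240 240]
stem s0
176 [235 237 239 239 239 239 239 239 239 239 239 239 239]
177 [212 223 232 234 235 229 235 239 239 239 239 239 238]
178 [191 190 19
[... 181 characters left out ...]
28 146 123 216 238 240 231 213 198]
182 [231 231 240 199 108 114 131 187 235 239 238 239 221]
183 [194 199 239 171 149 154 160 188 215 239 239 239 234]
stem s4
176 [237 239 240 240 240 240 241 241 240 240 240 241 240]
177 [214 225 234 235 235 232 237 241 241 241 240 241 240]
178 [193 192 191 203 203 150 208 232 235 237 239 238 240]
179 [191 190 195 189 198 136 131 183 204 205 225 225 235]
180 [197 203 214 194 223 141 127 200 214 206 203 195 202]
181 [224 241 239 236 230 150 125 216 240 240 233 214 199]
182 [233 233 240 202 110 118 127 190 235 240 240 240 223]
183 [193 198 239 173 149 154 160 190 217 241 240 240 235]
[302.16533075 182.98536324]
[302.21510538 178.02540973]
red tick/pointer col
```

```bash
python3 - <<'E'
from h import *
o=robot.get_obs(); print(o["time"],o["tool_pos"])
s=[imaging.snapshot("scene").astype(float) for _ in range(3)]; s=sum(s)/3
for r in range(166,171): print(r,s[r,296:311].mean(1).astype(int))
o=robot.get_obs(); print(o["time"],o["tool_pos"],np.degrees(o["ee_rot"]),proj("scene",o["tool_pos"]-[0,0,.01]))
# expected column of left/right ends of bar for knob centred at TCP
yaw=np.radians(34)
for e in(.021,0,-.021): print(proj("scene",o["tool_pos"]+[e*np.cos(yaw),e*np.sin(yaw),-.015]))
t=imaging.snapshot("top"); g=t.mean(2)
print(g[200:216,314:330].astype(int)); print(proj("top",o["tool_pos"]-[0,0,.034]))
E
```

```text
17.925 [ 0.49344809 -0.01312238  0.12707908]
166 [ 50  52 135 164 138 142 142 141 147 164 163 206  83  74  86]
167 [ 50  51 137 162 149 141 141 141 148 161 162 165 115  85  82]
168 [ 49  53 141 160 149 142 142 141 146 161 161 166 127  73  65]
169 [ 52  55 140 161 150 139 139 138 147 159 161 166 114  75  74]
170 [ 64  65 142 159 149 128 128 127 141 161 160 168 146  79  69]
18.075 [ 0.49428223 -0.01366767  0.12837043] [-1.79907024e+02  1.78475906e-01 -1.46284579e+02] [301.8351852  167.05912375]
[296.8384705  168.20030119]
[301.82461634 168.16603085]
[306.81718088 168.13171639]
[[ 95  71  53  58  74  78  93  87  52  55  52  51  31  19  16  28]
 [ 75  73  70  76  90 102 122  87  50  39  31  33  28  20  26  33]
 [ 87  86  87  93 125 157 166 109  64  30  26  28  27  23  22  33]
 [ 92  94  94 108 161 183 184 137  88  47  22  29  27  27  27  30]
 [ 92  90  93 129 178 186 185 168 111  64  37  41  31  23  29  30]
 [ 95  92  94 113 173 186 184 193 151 102  65  34  23  23  28  22]
 [ 95  95  91  99 151 178 195 251 254 213 120  49  24  19  22  24]
 [ 93  93  92  92 114 151 198 255 255 255 213 104  35  20  22  24]
 [ 94  96  95  93  92 113 190 255 255 255 255 193  72  22  21  22]
 [ 93  95  95  94  91 105 171 255 255 255 255 204  67  22  23  25]
 [ 95  94  96  94  95 104 131 239 254 255 255 189  56  19  23  24]
 [ 97  96  95  94  95  97  96 158 243 254 255 166  48  24  26  23]
 [ 96  94  96  95  96  93  91 108 209 245 233 117  35  22  21  16]
 [ 96  94  96  95  96  94  90  99 138 177 146  62  22  26  23  21]
 [ 99  96  94  96 104  99  96  95  97 103  85  39  20  23  24  23]
 [ 98  97  97  99 109 100  95  95  92  94  72  35  23  22  25  23]]
[327.68068429 200.18371278]
```

>>> drive_tool(series=[[0.015,[-0.003,0,0.008],[0,0,-0.01]],[0.015,[-0.003,0,0.016],[0,0,-0.01]],[0.015,[-0.003,0,0.016],[0,0,-0.01]],[0.015,[-0.003,0,0.016],[0,0,-0.01]]])

```text
time: 18.62
tool_pos: [0.4962, -0.0124, 0.1113]
ee_rot: [-3.141, 0.002, -2.543]
wrist_force: [1.1, 0.3, 0.1]
width: 0.0277
finger_force: 30.0
```

```bash
cat > look.py <<'E'
from h import *
s=sum(imaging.snapshot("scene").astype(float) for _ in range(3))/3
for r in range(168,182): print(r,s[r,295:312].mean(1).astype(int))
o=robot.get_obs(); print(o["time"],o["tool_pos"],np.degrees(o["ee_rot"]),o["wrist_force"],o["joint_positions"][5])
E
python3 look.py
```

```text
168 [ 51  46  72 111 102 140 141 140 140 192 219 231 156 139  73  61  93]
169 [ 53  51  81 143 121 141 141 141 141 126 150 226 175 118  74  71  70]
170 [ 59  64  89 161 132 141 140 142 141 134 162 166 161 154  78  68  72]
171 [ 51  51  87 160 134 140 141 140 142 134 160 163 163 172  99  78  68]
172 [ 58  56  86 159 137 140 141 142 141 143 160 162 163 172 158 110  86]
173 [ 59  60  89 158 136 137 137 138 136 150 161 161 172 192 193 173 135]
174 [ 59  70  94 159 134 120 120 119 119 156 160 162 196 235 240 193 193]
175 [ 99 105 102 156 147 136 138 136 136 156 156 156 162 207 241 240 241]
176 [163 125  96 139 137 137 137 136 136 137 134 137 157 220 239 239 239]
177 [120  85  94 101 106 106 101 101 101 110 128 155 171 217 233 232 232]
178 [119  96  91  91 133 135 129 115 115 137 180 177 231 231 232 232 232]
179 [118 120  90  91 160 162 177 123 114 142 187 186 213 212 226 228 230]
180 [119 118  93  96 105 125 192 125 112 165 197 186 181 174 185 200 213]
181 [124 108 113 127 128 124 121 113 112 181 218 228 217 197 179 171 172]
18.775 [ 0.49642992 -0.01238227  0.11173755] [-1.79941897e+02  1.28751286e-01 -1.45732193e+02] [-0.34593666  0.31045962 -0.56482584] -2.3086475239650364
```

>>> drive_tool(series=[[0.015,[0,0,0.005],[0,0,0]],[0.015,[0,0,0.009],[0,0,0]],[0.015,[0,0,0.012],[0,0,0]],[0.015,[0,0,0.012],[0,0,0]]])

```text
time: 19.27
tool_pos: [0.4952, -0.012, 0.0987]
ee_rot: [3.14, -0.0, -2.543]
wrist_force: [-4.0, 1.4, -1.2]
width: 0.0277
finger_force: 30.0
```

```bash
python3 go.py 0.4966 -0.0116 0.09 214
```

```text
t 19.27 pos [ 0.4952 -0.012   0.0987] rot [ 179.9   -0.  -145.7] q6 -2.31 width 0.0277 ff 30.0 F [-4.   1.4 -1.2]
shift [-0.0014 -0.0005  0.0087] turn [ 0.001 -0.     0.005]
```

>>> drive_tool(series=[[0.015,[0,0.0015,0.002],[0,0,0]],[0.015,[0,0.0015,0.005],[0,0,0]],[0.015,[0,0.0015,0.008],[0,0,0]],[0.015,[0,0.0015,0.01],[0,0,0]],[0.015,[0,0.0015,0.01],[0,0,0]]])

```text
time: 19.9
tool_pos: [0.495, -0.0113, 0.0893]
ee_rot: [-3.141, 0.001, -2.543]
wrist_force: [-5.6, -1.7, 1.8]
width: 0.0277
finger_force: 30.0
```

```bash
python3 go.py 0.4966 -0.0116 0.084 214
```

```text
t 19.9 pos [ 0.495  -0.0113  0.0893] rot [-180.     0.  -145.7] q6 -2.31 width 0.0277 ff 30.0 F [-5.6 -1.7  1.8]
shift [-0.0011 -0.0011  0.0053] turn [-0.001  0.001  0.005]
```

>>> drive_tool(series=[[0.015,[0.001,0.0005,0.002],[0,0,0]],[0.015,[0.001,0.0005,0.004],[0,0,0]],[0.015,[0.001,0.0005,0.007],[0,0,0]],[0.015,[0.001,0.0005,0.007],[0,0,0]],[0.015,[0.001,0.0005,0.007],[0,0,0]]])

```text
time: 20.52
tool_pos: [0.495, -0.0114, 0.0845]
ee_rot: [-3.139, 0.003, -2.543]
wrist_force: [-6.1, -1.1, 10.6]
width: 0.0278
finger_force: 30.0
```

```bash
python3 go.py 0.4966 -0.0116 0.084 214; python3 look.py
```

```text
t 20.52 pos [ 0.495  -0.0114  0.0845] rot [-179.9    0.2 -145.7] q6 -2.31 width 0.0278 ff 30.0 F [-6.1 -1.1 10.6]
shift [-0.0012 -0.0011  0.0005] turn [-0.002  0.003  0.005]
168 [ 49  49  46  47  85 139 141 141 141  69  60 104 146 137  73  64  90]
169 [ 50  51  52  52  86 140 140 141 142 136 116 176 171 119  73  73  68]
170 [ 57  66  56  61  92 140 140 140 140 221 171 170 170 153  76  68  73]
171 [ 48  50  50  52 105 140 142 140 141 221 192 172 172 173  97  80  67]
172 [ 57  53  49  52 105 140 142 141 141 220 239 191 172 172 158 111  85]
173 [ 60  59  71  80 114 141 140 141 141 212 232 235 181 193 192 173 135]
174 [ 60  94 122 107 109 139 141 140 141 201 222 229 207 240 240 192 193]
175 [ 99 160 170 137 126 140 141 140 140 133 184 224 216 240 240 241 240]
176 [164 160 127 159 139 140 140 141 140 147 160 169 204 239 239 239 240]
177 [119  98  98 158 139 141 141 140 141 146 160 163 199 233 233 233 239]
178 [119  95  89 158 139 140 142 140 140 145 160 162 200 231 233 232 233]
179 [119 118  90 157 137 136 138 136 137 145 159 161 193 212 225 228 230]
180 [120 116  90 158 134 120 120 120 121 149 159 162 162 169 185 199 213]
181 [123 100  87 154 147 137 137 136 136 155 157 158 164 178 178 170 173]
20.675 [ 0.49499541 -0.01137806  0.08451907] [-179.87198781    0.1816662  -145.72061947] [-6.28709415 -1.0295129   9.41808507] -2.3070307198273023
```

>>> drive_tool(series=[[0.015,[0.001,0,0.001],[0,0,0]],[0.015,[0.001,0,0.002],[0,0,0]],[0.015,[0.001,0,0.003],[0,0,0]],[0.015,[0.001,0,0.003],[0,0,0]],[0.015,[0.001,0,0.003],[0,0,0]]])

```text
time: 21.3
tool_pos: [0.495, -0.0114, 0.0843]
ee_rot: [-3.139, 0.006, -2.543]
wrist_force: [-10.2, 0.2, 21.9]
width: 0.0277
finger_force: 30.0
```

```bash
python3 go.py 0.4966 -0.0116 0.084 214; python3 - <<'E'
from h import *
s=imaging.snapshot("scene")
cv2.imwrite("pics/p7.png",cv2.resize(s[140:200,270:350],(800,600),interpolation=2)[:,:,::-1])
E
```

```text
t 21.3 pos [ 0.495  -0.0114  0.0843] rot [-179.8    0.3 -145.7] q6 -2.31 width 0.0277 ff 30.0 F [-10.2   0.2  21.9]
shift [-0.0012 -0.001   0.0003] turn [-0.003  0.006  0.005]
```

View pics/p7.png

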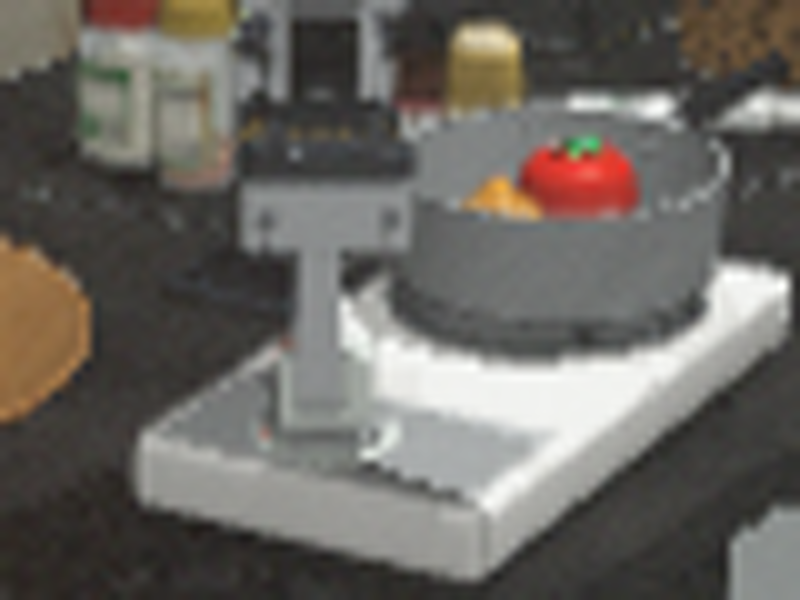

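The knob sits down on the disc at crop (325,430), with the pointer on the tick side. The force rises with almost no further travel, so the shaft is at the bottom of its press. The onion and tomato are in the pan.

```bash
python3 -c "
from bench import robot
print(robot.close_job())"
```

```text
the job is handed in; nothing more can be done
None
```

I handed the job in at about 21 s of the 72 s allowed, and no verdict came back. The onion and tomato are in the pan. The knob is on the shaft with its pointer to the tick, still gripped and pressed to the bottom of its travel (wrist force about 22 N upward).

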